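# Fit the card into the test rack and lock it

## Robot

A 6-joint arm with a two-finger parallel gripper is mounted at the origin on the work surface. World frame = base frame: x ahead of the robot, y to its left, z up, the work surface at z = 0. Lengths are in mm, angles in degrees, forces in N, time in s.
With the tool pointing down it reaches from about 300 to 775 mm from the base axis. Payload 14.6 kg.
Tool frame: the origin (TCP) lies midway between the tips of the shut fingers; the grasp point (between the pads) lies 19 mm behind it; z points along the fingers, y is the direction in which the jaws open and shut (so a half turn about z gives the same grasp; the last joint's range is limited). The gripper opens to 85 mm and grips with 20 to 120 N. Pads are 22 mm wide; open, the fingers measure 114 mm over their backs; the gripper's body (76 mm by 85 mm) begins 54 mm behind the grasp point. The pads swing forward as they close: fully open they stand 13 mm farther back than shut.
Start: joints at [-67.873, 17.183, 87.147, -0, 75.671, -3.816], TCP at [240.609, -494.567, 231.281] pointing down, gripper open.
Joint ranges: [-173.82, 173.82], [-45.26, 126.66], [13.44, 144.39], [-59.66, 239.66], [0, 175.72], [-146.38, 146.38]. Speed limits (degrees/s): [127.2, 127.2, 147.25, 180, 180, 180].

## Interface

Orientations are given as [roll, pitch, yaw] about the fixed x, y, z axes, in that order (R = Rz(yaw) Ry(pitch) Rx(roll)).
In Python, from workcell import get_state, vision, ctrl gives the robot as it stands.
- The arm moves only by the tool jog_arm, never from a script. Its argument "motion" is one flat list of numbers, 5 for each row, row after row: the shift along the tool's x, y, z in cm, then the turn about the tool's z in rad, then the opening, from -1 (shut) to 1 (fully open). In form: [x, y, z, roll, gripper, x, y, z, roll, gripper, ...]. A call has exactly 8 rows; each row is the pose to reach, as a shift and turn from the pose commanded when the call began, along the tool's axes at that moment; what a row does not reach only later rows make up. A row lasts 1/10 s, in which the tool goes at most 50 mm and 8.59 degrees, less where a joint would pass 70% of its speed; a pose out of reach is approached as far as the arm can. A call with a gripper value outside its range is refused whole. The fingers move at their own pace and stop on an object; "force" is the grip in N (left out, the last holds). Time passes only in rows, so rows that repeat a pose let the fingers close, or fill a call up. It gives the time, the measured TCP pose, the force and the opening at its end, in the units of the state.
- get_state(): the state, without advancing time (a new reading comes with each control period).
- vision.get_image(name): name is "scene" or "top" or "wrist"; returns (picture, depth): 400x640x3 uint8, red, green, blue; 400x640 float32, mm along the optical axis (not along the pixel's ray), 0 where there is no reading.
- vision.camera_info(name): a dict with "intrinsics" (3x3 intrinsics, pixels), "rvec" (rotation vector, rad) and "tvec" (3), from world to camera coordinates, as OpenCV has them; the wrist camera has in their place "tool_from_camera" (4x4, takes a point from camera to tool coordinates, whose origin is the TCP and whose axes are the flange's). Camera axes: x right, y down, z forward; pixel columns grow to the right and rows downward; lengths in mm; the calibration is good to about 2 mm. The wrist camera is an equidistant fisheye: a pixel r from the principal point sees the ray r / f radians off the axis. A picture is of the moment at which its call begins: read the wrist's pose just before it. camera_info takes no time and is no camera call.
- ctrl.hand_in(): hands the job in, once; it reports no verdict.
The state is a dict: "time_s": time; "joints": joint angles; "dq": joint speeds; "effort": joint torques, N m; "tcp_pos": TCP position; "tcp_rot": TCP orientation; "ft_force": force on the tool from outside, world axes, zero at the start; "torque": the same for the moment, N m; "opening": opening from 0.0 (shut) to 1.0 (fully open).
Only numpy, scipy, OpenCV 4.12 (cv2) and the standard library are available. Lean on these libraries where they do the work, as an engineer would, in place of code of your own. Each camera call takes 0.05 s, during which the arm holds its last target.

## Task

Take the circuit card with the tall pull handle out of its wooden stand and lower it gently, without letting it drop, into the one empty slot of the card rack, turned so that its cut-away top corner is at the same end as on the cards beside it (the end away from the keeper bar), until it is fully home. Then push the steel keeper bar all the way in over the card corners, and let go. Leave the other cards seated and do not push the screwdriver or the jar about.

Things in the scene. Friction and masses are not known exactly. Their poses are not given: they have to be found in the camera images.
- card_grip (a point): Centre of the grey pull handle of the replacement card, which starts upright in the wooden stand. Handle 30 (x) x 12 (y) x 44 mm (z). The card's top edge lies 22 mm below this point, its foot 86 mm below. z is up, x along the card, y through its thickness. The handle stands clear above the neighbours when the card is home.
- card_foot (a point): Middle of the underside of the same card; axes as card_grip.
- card_cut (a point): The inner height of the cut-away corner: the top of the card's -x end edge, 50 mm towards -x and 48 mm above card_foot; axes as card_grip.
- slot_floor (a point): Middle of the floor of the one empty slot, 8 mm above the bench: card_foot must rest here with the card's x along this x, z up. x runs along the slot to the keeper end, y across the slots. Slot 7 wide, 104 mm long; side guides 48 mm high, then flaring to a 14 x 114 mm mouth at 55 mm. A 7 mm high key bar crosses the floor at x = 18 mm: a card the wrong way round stops 7 mm high.
- rack: Dark steel rack fixed to the bench, 132 mm wide (y), 116 mm long (x) without the keeper's slide; origin under its centre at bench level; x points to the keeper end. Five slots at y = -48, -24, 0, 24, 48 mm, four filled.
- stand: Wooden stand fixed to the bench, 130 (x) x 70 mm (y), origin under its centre at bench level; the card stands along its x axis in 5 mm slots whose floor is 8 mm and whose top is 48 mm above the bench: lift the card at least 40 mm to free it.
- keeper (a joint): Keeper bar's travel in m: 0 withdrawn (starts 0 to 0.006), 0.028 fully in over the cards; grows as it moves towards rack -x. Stays where left; friction about 1.5 N. Steel bar 16 (x) x 140 (y) x 8 mm, underside 75 mm above the bench, 3 mm over the top edges of cards that are home; blocked by a card that is not home.
- keeper_tab (a point): Centre of the upright tab on the keeper bar, 8 thick (x) x 36 wide (y) x 27 mm high, rising 13 mm above this point (and 12 mm below it to the bar's top face), axes as the rack; its +x face is flush with the bar's outer edge. Can be pushed on its +x face, or pinched.
- mate1_mid (a point): Centre of seated neighbour card 1, a plain card like the replacement but without handle: 100 x 4 x 64 mm, top edge 32 mm above this point. Must stay seated.
- mate2_mid (a point): Centre of seated neighbour card 2, a plain card like the replacement but without handle: 100 x 4 x 64 mm, top edge 32 mm above this point. Must stay seated.
- mate3_mid (a point): Centre of seated neighbour card 3, a plain card like the replacement but without handle: 100 x 4 x 64 mm, top edge 32 mm above this point. Must stay seated.
- mate4_mid (a point): Centre of seated neighbour card 4, a plain card like the replacement but without handle: 100 x 4 x 64 mm, top edge 32 mm above this point. Must stay seated.
- driver: Screwdriver 150 mm long lying on the bench, along x. Bystander.
- jar: Small jar, 44 mm across, 50 mm high. Bystander.
- card: The whole replacement card, 0.10 to 0.20 kg; origin and axes as card_foot. Green board 100 long (x), 4 thick (y), 64 mm high (z), with parts up to 8 mm thick on its +y face. The cut-away top corner (22 x 16 mm) is at the -x end; the foot has a notch 12 wide, 8 mm high, centred 18 mm towards +x, that fits over the rack's key bar (6 mm wide).

How it is judged:
By the outcome, as a careful person would: the job done as asked, in the order asked, and still so for the second after the job is handed in, with the robot touching nothing.
It also fails if it takes over 51 s, if anything falls off the work surface, if the arm or the gripper's body presses on something with over 40 N, if the wrist force passes 120 N, or if a joint passes its speed limit or range.

## Working session

There is one attempt and no reset: what is moved stays moved. The work goes in short steps, Python scripts to look and compute and a tool call to move; the robot and the scene stay as the last step left them, time stands still between calls to the robot, and variables do not carry over. Pictures are saved under pics/ and viewed, and the job is handed in when it is done.

Besides the shell and the picture viewer there is one more tool, called after ">>>" as name(argument=value, ...) on one line, values as JSON. jog_arm: Moves the arm, as the interface text tells. Its arguments: {"type":"object","properties":{"motion":{"type":"array","items":{"type":"number"}},"force":{"type":"number"}},"required":["motion"]}

```bash
ls; mkdir -p pics; python3 - <<'E'
from workcell import get_state, vision, ctrl
import cv2, numpy as np
s=get_state(); print(s)
for n in ["scene","top","wrist"]:
    im,d=vision.get_image(n); cv2.imwrite(f"pics/{n}0.png",im[:,:,::-1]); np.save(f"pics/{n}0_d.npy",d); np.save(f"pics/{n}0.npy",im)
    print(n,vision.camera_info(n))
E
```

```text
pics
{'time_s': 0.0, 'joints': array([-6.78736688e+01,  1.72151948e+01,  8.71802591e+01, -7.10427860e-04,
        7.56711311e+01, -3.81559045e+00]), 'dq': array([ 0.01106481, -0.01708432,  0.00149106, -0.02883817,  0.03895255,
        0.00746386]), 'effort': array([-1.81867064e-03, -5.43497586e+01, -3.61795163e+01, -1.55253583e-04,
        3.88106782e-03, -1.11569599e-05]), 'tcp_pos': array([ 240.5109462 , -494.36240091,  230.72577507]), 'tcp_rot': array([-1.79933517e+02, -3.74432148e-03,  2.59420957e+01]), 'ft_force': array([ 0.35522153, -0.6322091 ,  0.52890417]), 'torque': array([ 0.02094648, -0.03841733,  0.04543374]), 'opening': 1.0050242181630522}
scene {'intrinsics': array([[422.07248412,   0.        , 317.11964295],
       [  0.        , 422.07248412, 206.91187293],
       [  0.        ,   0.        ,   1.        ]]), 'rvec': array([ 2.07041226,  1.04367377, -0.48016056]), 'tvec': array([-344.97028001, -236.0408843 , 1406.56597269])}
top {'intrinsics': array([[481.94908177,   0.        , 309.79844554],
       [  0.        , 481.94908177, 203.28424424],
       [  0.        ,   0.        ,   1.        ]]), 'rvec': array([ 2.19768927, -2.15886339,  0.08699095]), 'tvec': array([-17.71258891, 586.89578316, 957.52713688])}
wrist {'intrinsics': array([[309.70691629,   0.        , 321.60312547],
       [  0.        , 309.70691629, 205.97019009],
       [  0.        ,   0.        ,   1.        ]]), 'tool_from_camera': array([[ 1.92274784e-04, -9.54454287e-01, -2.98357131e-01,
         7.61137068e+01],
       [ 9.99999981e-01,  1.73289696e-04,  9.00856177e-05,
         3.66346517e-01],
       [-3.42803872e-05, -2.98357143e-01,  9.54454302e-01,
        -1.41657738e+02],
       [ 0.00000000e+00,  0.00000000e+00,  0.00000000e+00,
         1.00000000e+00]])}
```

View pics/scene0.png

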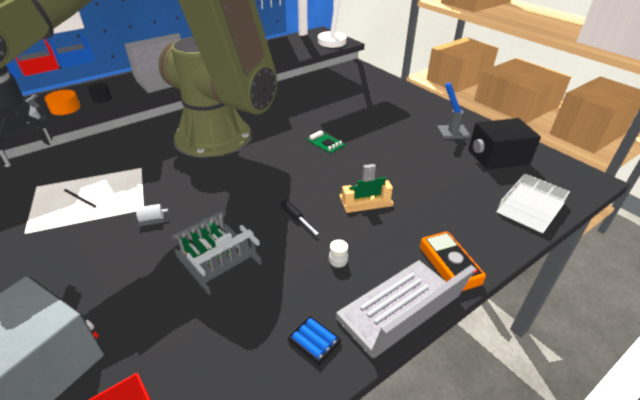

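View pics/top0.png

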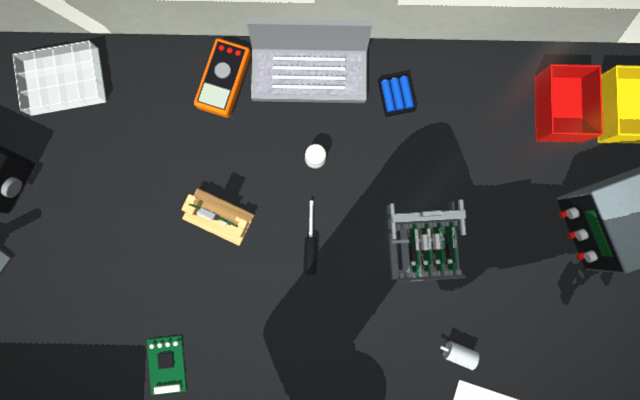

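View pics/wrist0.png

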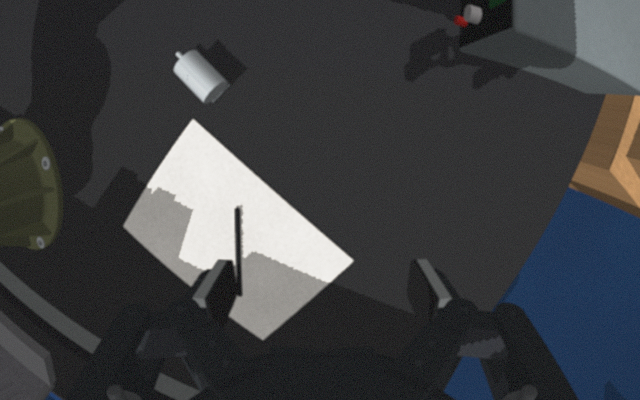

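The scene view shows the rack at about (215,240), the stand with the card at (367,195), the screwdriver at (300,218) and the jar at (339,253). In the top view the rack is at (430,240) with its keeper bar at row 215, the stand is at (218,215), and the empty slot looks like the leftmost, near column 400. Next I'll zoom in and get coarse positions.

```bash
cat > h.py <<'E'
import numpy as np, cv2
from scipy.spatial.transform import Rotation as Rn
from workcell import get_state, vision, ctrl
def fixed(n):
    c=vision.camera_info(n); R=cv2.Rodrigues(c['rvec'])[0]; return c['intrinsics'],R,np.asarray(c['tvec'])
def ray(n,uv,pose=None):
    """pixels Nx2 -> origin, unit dirs (world). pose=(pos,rpy) for wrist"""
    uv=np.atleast_2d(np.float64(uv))
    if n!='wrist':
        K,R,t=fixed(n); d=np.c_[(uv[:,0]-K[0,2])/K[0,0],(uv[:,1]-K[1,2])/K[1,1],np.ones(len(uv))]
        o=-R.T@t; D=d@R
    else:
        c=vision.camera_info(n);K=c['intrinsics'];T=c['tool_from_camera']
        x=(uv-[K[0,2],K[1,2]])/K[0,0]; th=np.linalg.norm(x,axis=1)+1e-12
        d=np.c_[x*(np.sin(th)/th)[:,None],np.cos(th)]
        Rt=Rn.from_euler('xyz',pose[1],degrees=True).as_matrix()
        o=Rt@T[:3,3]+pose[0]; D=d@T[:3,:3].T@Rt.T
    return o,D/np.linalg.norm(D,axis=1)[:,None]
def onplane(n,uv,z,pose=None):
    o,D=ray(n,uv,pose); return o+D*((z-o[2])/D[:,2])[:,None]
def tri(rays):
    A=np.zeros((3,3));b=np.zeros(3)
    for o,d in rays:
        P=np.eye(3)-np.outer(d,d);A+=P;b+=P@o
    p=np.linalg.solve(A,b); return p,[np.linalg.norm((np.eye(3)-np.outer(d,d))@(p-o)) for o,d in rays]
def proj(n,p,pose=None):
    p=np.atleast_2d(np.float64(p))
    if n!='wrist':
        K,R,t=fixed(n); q=p@R.T+t; return np.c_[q[:,0]/q[:,2]*K[0,0]+K[0,2],q[:,1]/q[:,2]*K[1,1]+K[1,2]]
    c=vision.camera_info(n);K=c['intrinsics'];T=c['tool_from_camera']
    Rt=Rn.from_euler('xyz',pose[1],degrees=True).as_matrix()
    q=((p-pose[0])@Rt-T[:3,3])@T[:3,:3]
    r=np.hypot(q[:,0],q[:,1]);th=np.arctan2(r,q[:,2])
    return np.c_[q[:,0]/r*th*K[0,0]+K[0,2],q[:,1]/r*th*K[0,0]+K[1,2]]
def snap(tag,n='wrist'):
    s=get_state(); pose=(s['tcp_pos'],s['tcp_rot']); im,d=vision.get_image(n)
    np.savez(f'pics/{tag}.npz',im=im,d=d,pos=pose[0],rot=pose[1]); cv2.imwrite(f'pics/{tag}.png',im[:,:,::-1]); return im,d,pose
def load(tag):
    a=np.load(f'pics/{tag}.npz'); return a['im'],a['d'],(a['pos'],a['rot'])
def crop(im,x0,y0,x1,y1,k,f):
    cv2.imwrite(f'pics/{f}.png',cv2.resize(im[y0:y1,x0:x1,::-1],None,fx=k,fy=k,interpolation=cv2.INTER_CUBIC))
def move(dw,dyaw,pose):
    """world shift -> tool cm"""
    Rt=Rn.from_euler('xyz',pose[1],degrees=True).as_matrix(); return Rt.T@np.array(dw)/10
E
python3 - <<'E'
from h import *
t=np.load('pics/top0.npy');s=np.load('pics/scene0.npy')
crop(t,370,190,490,290,6,'t_rack');crop(t,170,170,270,260,6,'t_stand');crop(s,160,200,270,285,7,'s_rack');crop(s,330,155,410,220,8,'s_stand')
print(onplane('top',[[430,240],[218,215],[310,235],[315,156],[427,215]],0))
print(onplane('top',[[207,213]],116))
E
```

```text
[[ 5.17163996e+02 -2.57700915e+02  0.00000000e+00]
 [ 5.61217791e+02  1.83611861e+02  0.00000000e+00]
 [ 5.23063623e+02 -8.77622243e+00  0.00000000e+00]
 [ 6.89099961e+02 -1.63328943e+01  0.00000000e+00]
 [ 5.68964033e+02 -2.51591475e+02  1.13686838e-13]]
[[558.2276262  181.58101769 116.        ]]
```

View pics/t_rack.png

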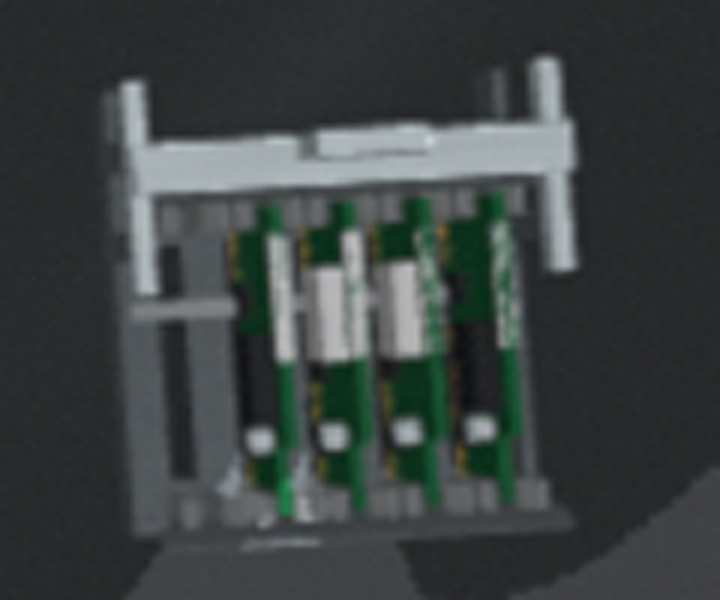

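View pics/t_stand.png

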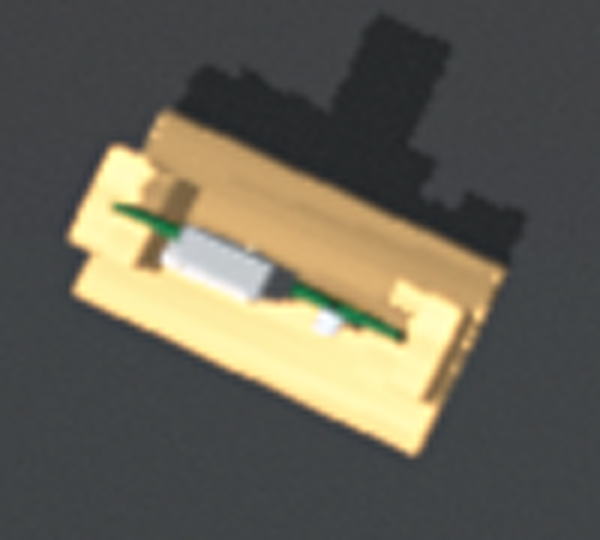

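View pics/s_rack.png

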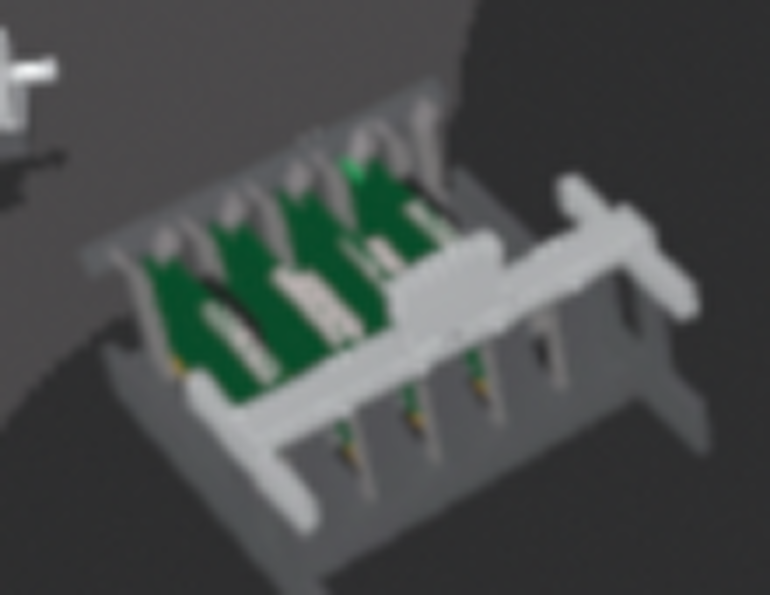

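View pics/s_stand.png

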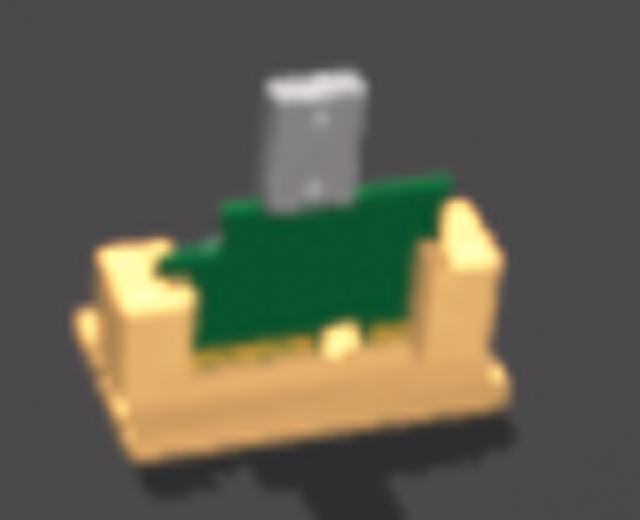

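The keeper end is at the top of the image, so rack x runs roughly along world +x and the empty slot is on the world +y side. In the scene view the card's cut corner is at its left (world -y) end, so card x points about 66° from world x. I'll look at the rack with the wrist camera on the way to the stand.

>>> jog_arm(motion=[3, -1, -0.3, 0.05, 1, 7.5, -2.7, -0.8, 0.12, 1, 12, -4.3, -1.2, 0.2, 1, 17, -6, -1.7, 0.27, 1, 22, -7.8, -2, 0.34, 1, 27, -9.6, -2.4, 0.4, 1, 31.5, -11.2, -2.8, 0.45, 1, 35, -12.4, -3, 0.45, 1])

```text
time_s: 0.95
tcp_pos: [502.4, -227.9, 261.5]
tcp_rot: [-180.0, -0.0, 0.1]
ft_force: [0.7, -0.7, 0.1]
opening: 0.998
```

```bash
python3 - <<'E'
from h import *
im,d,p=snap('w1'); print(p, get_state()['dq'].round(2))
E
```

```text
(array([ 502.37724299, -227.89512476,  261.48887754]), array([-1.79997471e+02, -5.74816746e-03,  8.77595728e-02])) [-5.47 -1.31  2.61 -0.46 -1.26 -9.06]
```

View pics/w1.png

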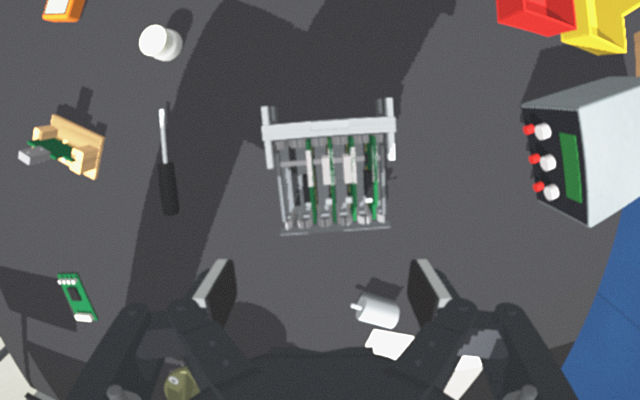

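The rack is at (330,170) in the wrist view and the empty slot is the leftmost, at column ~290. I'll go lower for a sharper two-view measurement.

>>> jog_arm(motion=[-1, -1, 2, 0, 1, -2, -2.5, 4.5, 0, 1, -3, -3.5, 6.5, 0, 1, -3.5, -4, 7.5, 0, 1, -3.5, -4, 7.8, 0, 1, -3.5, -4, 7.8, 0, 1, -3.5, -4, 7.8, 0, 1, -3.5, -4, 7.8, 0, 1])

```text
time_s: 1.8
tcp_pos: [466.4, -190.5, 184.0]
tcp_rot: [180.0, -0.1, 0.1]
ft_force: [0.3, -0.3, -0.1]
opening: 1.003
```

```bash
python3 - <<'E'
from h import *
im,d,p=snap('w2'); print(p, get_state()['dq'].round(2)); crop(im,200,20,480,230,2.8,'w2c')
E
```

```text
(array([ 466.4361113 , -190.51740334,  183.97224828]), array([ 1.79968951e+02, -6.02050297e-02,  1.41797316e-01])) [ 0.13  0.03  0.33  0.03 -0.21 -0.03]
```

>>> jog_arm(motion=[0, 1, 0, 0, 1, 0, 3, 0, 0, 1, 0, 5, 0, 0, 1, 0, 6, 0, 0, 1, 0, 6, 0, 0, 1, 0, 6, 0, 0, 1, 0, 6, 0, 0, 1, 0, 6, 0, 0, 1])

```text
time_s: 2.65
tcp_pos: [466.3, -249.5, 183.4]
tcp_rot: [180.0, -0.0, 0.2]
ft_force: [0.1, -0.3, 0.3]
opening: 0.998
```

```bash
python3 - <<'E'
from h import *
im,d,p=snap('w3'); print(p, get_state()['dq'].round(2)); crop(im,150,20,430,230,2.8,'w3c')
E
```

```text
(array([ 466.28148243, -249.48839658,  183.40595219]), array([ 1.79997655e+02, -9.25372248e-03,  2.02316881e-01])) [-0.09  0.08 -0.04  0.01  0.02  0.01]
```

View pics/w2c.png

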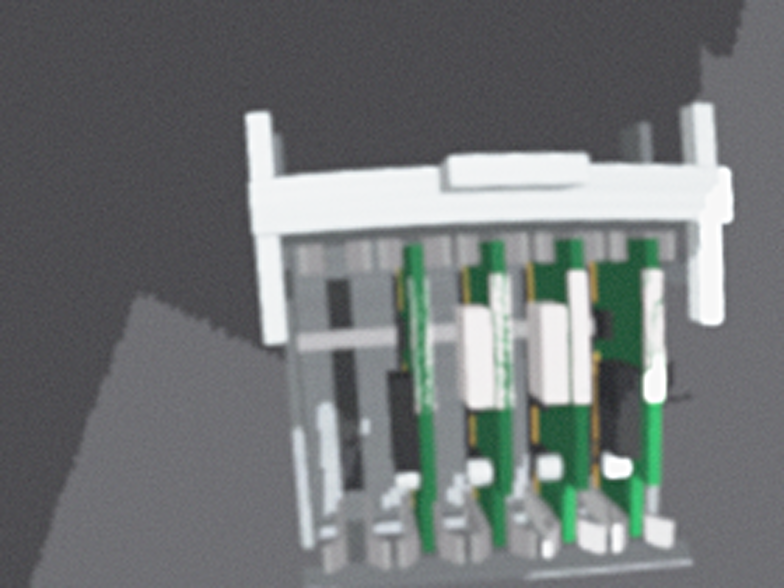

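View pics/w3c.png

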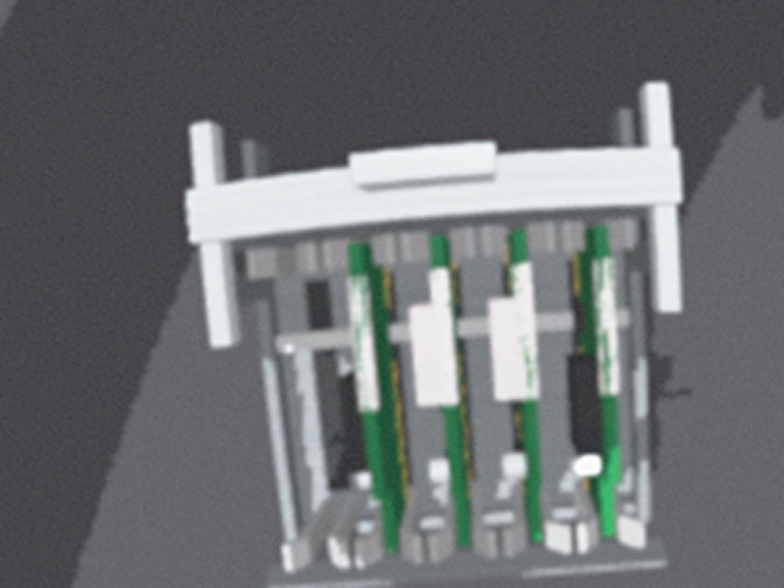

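Both close views show the rack clearly: tab at (517,170) and (423,165) in the crops, four green card edges, and the empty slot on the left. I'll turn the depth into world points and check heights against two-view triangulation.

```bash
cat >> h.py <<'E'
def cloud(n,d,pose=None):
    v,u=np.mgrid[0:400,0:640]; uv=np.c_[u.ravel(),v.ravel()]
    o,D=ray(n,uv,pose)
    if n=='wrist':
        Rt=Rn.from_euler('xyz',pose[1],degrees=True).as_matrix(); ax=Rt@vision.camera_info(n)['tool_from_camera'][:3,2]
    else: ax=fixed(n)[1][2]
    k=d.ravel()/(D@ax); P=o+D*k[:,None]; P[d.ravel()<=0]=np.nan
    return P.reshape(400,640,3)
E
python3 - <<'E'
from h import *
for t in ['w2','w3']:
    im,d,p=load(t); P=cloud('wrist',d,p)
    print(t,'bench z',np.nanmedian(P[60:80,100:150,2]))
    roi=(P[...,0]>420)&(P[...,0]<640)&(P[...,1]>-350)&(P[...,1]<-150)
    for lo,hi in [(4,12),(44,52),(52,58),(66,70),(70,74),(74,79),(79,86),(86,103),(103,112)]:
        m=roi&(P[...,2]>lo)&(P[...,2]<hi); q=P[m]
        print(lo,hi,m.sum(), np.nanmedian(q[:,2]).round(1) if m.sum() else '', q.min(0).round(1) if m.sum() else '',q.max(0).round(1) if m.sum() else '')
    z=P[...,2][roi]; print(np.histogram(z,bins=range(-4,116,4))[0])
    vis=np.uint8(np.clip(np.nan_to_num(P[...,2])*2.2,0,255)); vis=cv2.applyColorMap(vis,cv2.COLORMAP_JET)
    cv2.imwrite(f'pics/{t}z.png',cv2.resize(vis[20:230,150:480],None,fx=2.4,fy=2.4,interpolation=cv2.INTER_NEAREST))
E
```

```text
w2 bench z -0.8890096683081197
4 12 4587 7.4 [ 436.5 -298.6    4.4] [ 596.7 -168.9   12. ]
44 52 1041 49.1 [ 443.2 -302.    44. ] [ 578.3 -173.3   52. ]
52 58 1817 55.8 [ 440.7 -309.5   52. ] [ 578.9 -170.7   58. ]
66 70 525 68.9 [ 471.1 -304.9   66. ] [ 595.6 -167.4   70. ]
70 74 2728 71.4 [ 470.4 -308.5   70. ] [ 596.7 -163.5   74. ]
74 79 30 77.2 [ 536.2 -305.9   74. ] [ 576.4 -176.1   79. ]
79 86 2872 82.0 [ 550.1 -305.5   79.2] [ 575.9 -165.4   85.9]
86 103 101 95.4 [ 561.2 -252.1   86.2] [ 568.8 -216.9  103. ]
103 112 592 108.9 [ 561.2 -252.9  103.2] [ 571.5 -217.   110.9]
[12212  1632  3188  1399   677   240   632   227   233   311   248   415
   393   648  1009  1771  3246   501  2464   641    32  2843    26    29
    17    28    25    72   513]
w3 bench z -0.8937148321456903
4 12 5769 7.4 [ 441.  -308.5    4. ] [ 596.2 -169.3   11.9]
44 52 786 48.9 [ 443.4 -301.7   44. ] [ 555.2 -172.5   52. ]
52 58 1564 56.0 [ 440.9 -309.8   52. ] [ 579.1 -170.6   58. ]
66 70 355 69.3 [ 469.8 -306.2   66. ] [ 595.9 -169.1   70. ]
70 74 2836 71.4 [ 470.  -307.8   70. ] [ 597.3 -163.2   74. ]
74 79 47 77.2 [ 550.  -301.5   74.3] [ 575.3 -168.    78.8]
79 86 3034 82.1 [ 549.2 -306.    79. ] [ 575.5 -165.5   85.7]
86 103 102 94.9 [ 561.1 -252.8   86.2] [ 563.9 -218.   102.9]
103 112 629 108.9 [ 561.3 -253.2  103.2] [ 571.6 -217.2  111.4]
[13251  1786  4136  1633   853   380   958   194   198   241   222   240
   307   479   795  1676  3083   384  2418   681    60  2996    29    20
    24    25    27    74   549]
```

View pics/w3z.png

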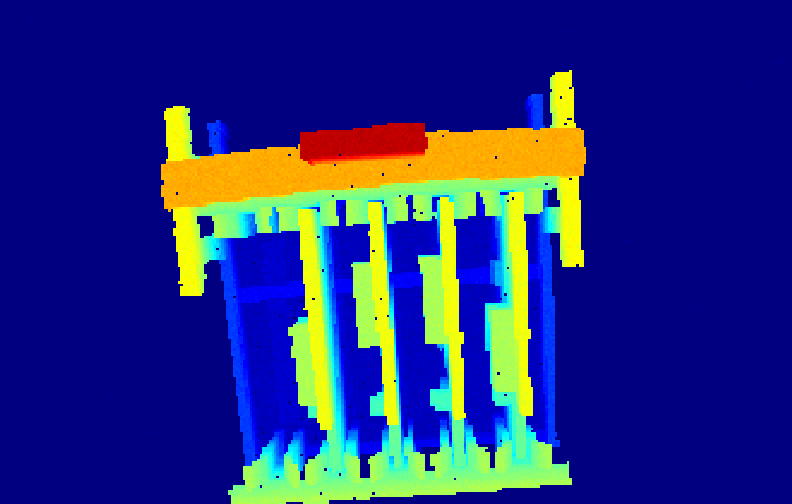

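The depth map separates the four card tops (z≈71), the bar (82) and the tab (109). All three match the given heights to about 1 mm.

```bash
cat > rack.py <<'E'
from h import *
def fit():
  out=[]
  for t in ['w2','w3']:
    im,d,p=load(t); P=cloud('wrist',d,p)
    roi=(P[...,0]>460)&(P[...,0]<548)&(P[...,1]>-300)&(P[...,1]<-170)
    m=np.uint8(roi&(P[...,2]>69.5)&(P[...,2]<74))
    n,l,st,_=cv2.connectedComponentsWithStats(m)
    L=[]
    for i in range(1,n):
        if st[i,4]<150: continue
        q=P[l==i]; 
        vx,vy,x0,y0=cv2.fitLine(np.float32(q[:,:2]),cv2.DIST_HUBER,0,.01,.01).ravel()
        a=np.degrees(np.arctan(vy/vx)); L.append((y0+(500-x0)*vy/vx,a,q[:,0].min(),q[:,0].max(),np.median(q[:,2]),st[i,4]))
    L=sorted(L); print(t); print(np.round(L,2))
    out.append(L)
    for lo,hi,nm in [(79,86,'bar'),(105,112,'tab')]:
        mm=(P[...,2]>lo)&(P[...,2]<hi)&(P[...,0]>520)&(P[...,0]<620)&(P[...,1]>-330)&(P[...,1]<-150)
        q=P[mm][:,:2]; r=cv2.minAreaRect(np.float32(q)); print(nm,r, np.median(P[mm][:,2]))
  return out
if __name__=='__main__': fit()
E
python3 rack.py
```

```text
w2
[[-287.93    4.25  475.57  547.57   71.01  430.  ]
 [-263.83    4.21  473.41  547.64   71.09  448.  ]
 [-240.12    4.57  471.39  547.29   71.07  503.  ]
 [-215.94    4.17  470.35  547.34   71.03  513.  ]
 [-173.36    2.42  518.27  548.     71.99  174.  ]]
bar ((562.62353515625, -235.44775390625), (16.5292911529541, 140.76876831054688), 4.6185383796691895) 82.04620444483564
tab ((566.3358154296875, -234.99246215820312), (8.602116584777832, 36.0157356262207), 3.3127565383911133) 108.93974830447794
w3
[[-288.12    4.48  475.61  547.52   71.06  483.  ]
 [-264.11    4.38  473.73  547.77   71.03  504.  ]
 [-240.2     4.76  471.87  547.67   71.06  506.  ]
 [-216.34    4.2   469.84  547.3    71.    524.  ]
 [-173.44    2.39  519.33  547.4    72.06  163.  ]]
bar ((562.787353515625, -235.5740966796875), (16.841102600097656, 141.0091552734375), 4.401872158050537) 82.05243156516318
tab ((566.7106323242188, -235.12948608398438), (8.558082580566406, 36.105064392089844), 4.185011863708496) 108.92474898954205
```

The rack yaw is about 4.4°, with its centre near (499.5, -240.2). Card spacing and heights agree with the text. I'll cross-check against the fixed cameras' pictures before moving.

```bash
python3 - <<'E'
from h import *
a=np.radians(4.4);u=np.array([np.cos(a),np.sin(a)]);v=np.array([-u[1],u[0]]);C=np.array([499.5,-240.2])
for t in ['w2','w3']:
    im,d,p=load(t); P=cloud('wrist',d,p); q=(P[...,:2]-C); X=q@u;Y=q@v; Z=P[...,2]
    # empty slot end posts: y histogram of z>46 near ends
    for lo,hi,zz in [(-58,-50,46),(50,54,46),(-30,30,20)]:
        m=(X>lo)&(X<hi)&(Z>zz)&(Z<60)&(Y>30)&(Y<70); h=np.histogram(Y[m],bins=np.arange(30,70,1))[0]; print(t,lo,h)
    m=(Z>5)&(Z<12)&(Y>44)&(Y<56)&(X>-50)&(X<45); print('key x?', np.histogram(X[m&(Z>11)],bins=np.arange(0,40,2))[0])
    m=(Z>10)&(Z<17)&(Y>30)&(Y<56)&(X>0)&(X<40); print('keybar x',X[m].min().round(1),X[m].max().round(1),np.histogram(X[m],bins=np.arange(0,40,2))[0])
# top camera depth
for n in ['top','scene']:
    d=np.load(f'pics/{n}0_d.npy'); P=cloud(n,d); q=(P[...,:2]-C); X=q@u;Y=q@v; Z=P[...,2]
    m=(abs(X)<100)&(abs(Y)<90)
    mt=m&(Z>104)&(Z<114); print(n,'tab',mt.sum(),np.mean(P[mt],0).round(1))
    mb=m&(Z>79)&(Z<86); r=cv2.minAreaRect(np.float32(P[mb][:,:2])); print('bar',mb.sum(),r,np.median(Z[mb]))
    mc=m&(Z>68)&(Z<75)&(X<45)&(X>-40)&(abs(Y)<60); print(np.histogram(Y[mc],bins=np.arange(-60,60,2))[0],np.percentile(X[mc],[1,5]))
    # stand/handle
    h=(abs(P[...,0]-558)<60)&(abs(P[...,1]-181)<60)&(Z>110)&(Z<122); print('handle',h.sum(),np.mean(P[h],0), cv2.minAreaRect(np.float32(P[h][:,:2])))
E
```

```text
w2 -58 [ 4  3  3  2  4  5  5  5  2  1  6  5  6  7  8  9  9  9  9  8 10 13  6  7
  4  1  1  2  1  5  4  5  4  4  5  4  0  0  0]
w2 50 [3 2 2 1 4 2 2 2 2 2 4 6 5 5 5 3 3 2 2 2 2 4 8 6 5 2 1 2 1 2 2 2 3 2 1 0 0
 0 0]
w2 -30 [11 10 10 11 22  0  0  0  0  0  0  0  0  0  0  0  0  0  0  0  0  0  0  0
  0  0  0  0  0  0  0  0  0 16 46 56 49 42  2]
key x? [0 0 0 0 0 0 0 0 1 0 1 0 0 0 0 0 0 0 0]
keybar x 3.3 39.4 [ 0  1  1  0  2  1  0 28 52 51 36  1  0  0  4  2  0  1  2]
w3 -58 [ 6  4  3  3  2  2  5  5  2  3  2  5  4  5  7  4  8  9  6  8  8 11  7  6
  2  4  4  1  1  2  4  4  4  4  6  2  2  0  0]
w3 50 [ 3  3  1  3  2  3  2  2  1  1  1  2  4  6  4  2  2  3  2  2  5 12  4  5
  4  4  2  2  2  4  3  2  2  2  1  0  0  0  0]
w3 -30 [ 7  8  9  3  0  0  0  0  0  0  0  0  0  0  0  0  0  0  0  0  0  0  0  0
  0  0  0  0  0  0  0  0  0 16 49 51 50 47  2]
key x? [0 0 0 0 0 0 0 0 0 0 0 0 0 0 0 1 0 0 0]
keybar x 4.6 35.7 [ 0  0  1  1  0  1  3 12 42 41 28  1  1  1  4  3  0  1  0]
top tab 86 [ 565.8 -233.4  110.7]
bar 476 ((561.8513793945312, -233.36859130859375), (16.078649520874023, 139.25338745117188), 4.27
[... 220 characters left out ...]
416017  -24.21447035]
handle 112 [557.4243994  182.29953454 116.80742289] ((557.49755859375, 182.50698852539062), (29.936500549316406, 11.796226501464844), 66.69493103027344)
scene tab 90 [ 567.3 -236.1  109.4]
bar 337 ((562.2108764648438, -235.44808959960938), (18.662296295166016, 140.6765899658203), 4.707582950592041) 84.23010423959659
[ 0  0  0  0 10 27 20  5  2  1  0  0  0  0  0  0 14 20 17  4  0  1  0  0
  0  0  0  0  9 17 12  6  0  0  0  0  0  0  0  0  5 18 13  7  0  2  0  0
  0  0  0  0  0  0  0  0  0  0  0] [-28.57477167 -25.65436821]
handle 56 [558.30181597 180.15398479 115.87496435] ((556.0360107421875, 181.1709747314453), (29.05730628967285, 15.121024131774902), 62.64893341064453)
```

>>> jog_arm(motion=[0.5, -3, -0.5, -0.14, 1, 1.5, -8, -1, -0.28, 1, 2.5, -13, -1.5, -0.42, 1, 3.5, -18, -2, -0.56, 1, 4.5, -23, -2.5, -0.7, 1, 5.5, -28, -2.5, -0.84, 1, 6.5, -33, -2.5, -0.98, 1, 7.5, -37.5, -2.5, -1.12, 1])

```text
time_s: 3.5
tcp_pos: [539.3, 124.7, 208.6]
tcp_rot: [180.0, -0.0, 64.7]
ft_force: [0.5, -0.8, -0.8]
opening: 1.004
```

>>> jog_arm(motion=[1, -2.0, -1, 0, 1, 1, -2.0, -1, 0, 1, 1, -2.0, -1, 0, 1, 1, -2.0, -1, 0, 1, 1, -2.0, -1, 0, 1, 1, -2.0, -1, 0, 1, 1, -2.0, -1, 0, 1, 1, -2.0, -1, 0, 1])

```text
time_s: 4.3
tcp_pos: [525.8, 139.7, 218.2]
tcp_rot: [-180.0, 0.0, 64.3]
ft_force: [-0.5, -0.6, 0.4]
opening: 0.997
```

```bash
python3 - <<'E'
from h import *
im,d,p=snap('w4'); print(p, get_state()['dq'].round(2)); crop(im,160,0,480,240,2.5,'w4c')
E
```

```text
(array([525.82744432, 139.67670682, 218.23136411]), array([-1.79996204e+02,  1.57782539e-03,  6.43085030e+01])) [ 0.21 -0.09  0.03 -0.06  0.04  0.04]
```

View pics/w4c.png

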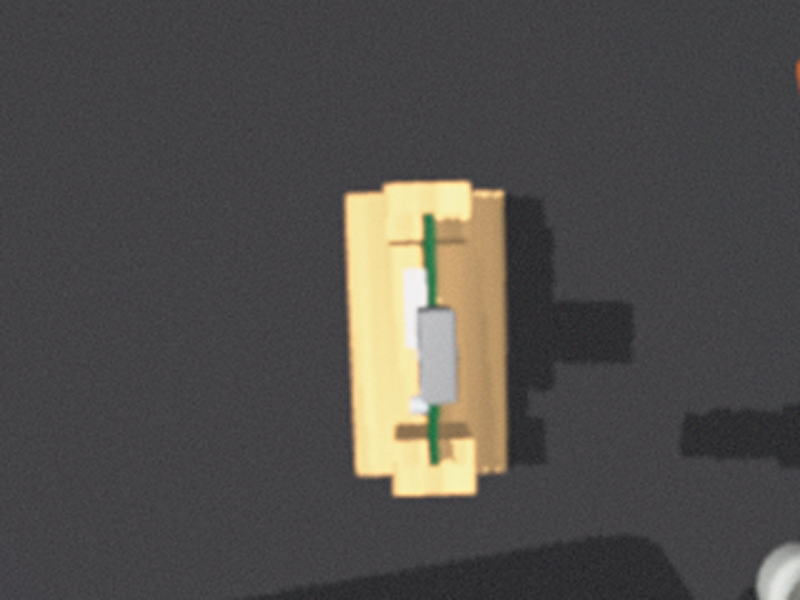

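The handle is at crop (438,355), with the parts on its left side and the cut end toward the bottom. Now I'll measure it.

```bash
cat > hand.py <<'E'
from h import *
def handle(t,c=(557,181)):
    im,d,p=load(t); P=cloud('wrist',d,p); Z=P[...,2]
    n=(abs(P[...,0]-c[0])<60)&(abs(P[...,1]-c[1])<60)
    m=n&(Z>110)&(Z<122); r=cv2.minAreaRect(np.float32(P[m][:,:2])); print(t,'handle',m.sum(),np.round(r[0],1),np.round(r[1],1),r[2],'z',np.median(Z[m]))
    hsv=cv2.cvtColor(im,cv2.COLOR_RGB2HSV)
    g=n&(hsv[...,0]>45)&(hsv[...,0]<85)&(hsv[...,1]>100)&(Z>40)
    mg=g&(Z>66)&(Z<76); q=P[mg]
    if len(q)>10:
        l=cv2.fitLine(np.float32(q[:,:2]),cv2.DIST_HUBER,0,.01,.01).ravel(); print('top edge yaw',np.degrees(np.arctan2(l[1],l[0])),l[2:],'z',np.median(q[:,2]))
    a=np.radians(66.5);u=np.array([np.cos(a),np.sin(a)]); X=(P[...,:2]-np.array(r[0]))@u
    for lo in range(-56,56,6):
        w=g&(X>=lo)&(X<lo+6)
        if w.sum()>3: print(lo,w.sum(),np.percentile(Z[w],90).round(1),end=' | ')
    print()
    return m
if __name__=='__main__':
    import sys; [handle(t) for t in sys.argv[1:]]
E
python3 hand.py w4
```

```text
w4 handle 577 [558.1 181.5] [29.9 12.9] 65.05561065673828 z 114.95151680558484
top edge yaw 65.82985 [569.11584 207.56575] z 70.92554553622426
-50 7 55.9 | -44 14 55.6 | -38 16 56.1 | -32 8 71.6 | -26 9 71.8 | 16 13 72.2 | 22 11 71.4 | 28 16 72.1 | 34 18 71.9 | 40 14 71.6 | 46 7 71.7 |
```

The cut end is confirmed at card -x (top at 56 mm there against 72 elsewhere). The handle is at (558, 181.4) with yaw 65.8° and its top at about 116. Now approach and descend.

>>> jog_arm(motion=[2, 0.5, 1, -0.026, 1, 4, 0.9, 3, -0.026, 1, 5.1, 1.1, 5, -0.026, 1, 5.1, 1.1, 7, -0.026, 1, 5.1, 1.1, 9.5, -0.026, 1, 5.1, 1.1, 12, -0.026, 1, 5.1, 1.1, 13.5, -0.026, 1, 5.1, 1.1, 13.9, -0.026, 1])

```text
time_s: 5.15
tcp_pos: [557.2, 180.9, 77.8]
tcp_rot: [-179.9, 0.1, 65.8]
ft_force: [0.1, 0.3, 0.4]
opening: 1.004
```

```bash
python3 - <<'E'
from h import *
im,d,p=snap('w5'); s=get_state();print(p,s['ft_force']); crop(im,120,120,520,400,2,'w5c')
E
```

```text
(array([557.18838204, 180.94639566,  77.77353353]), array([-1.79893530e+02,  8.59153543e-02,  6.58184745e+01])) [-0.1474955  -0.68608463 -0.49124498]
```

View pics/w5c.png

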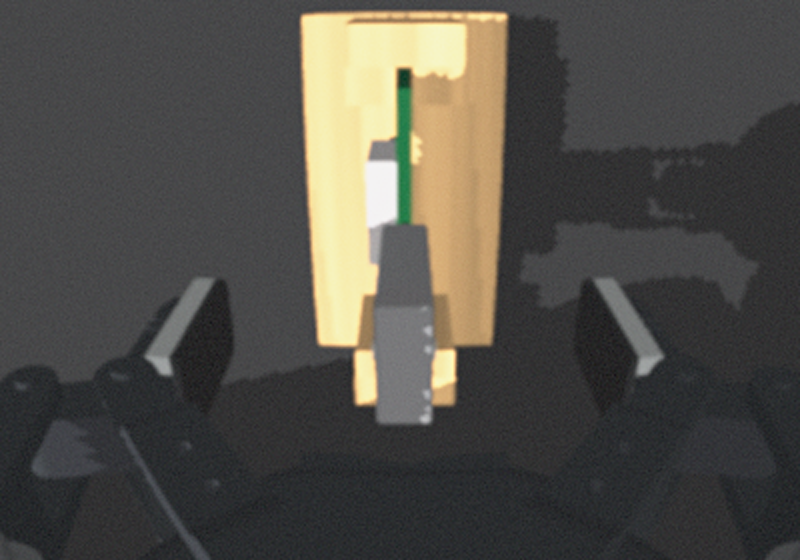

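The handle stands centred between the pads and the card is straight. Closing.

>>> jog_arm(motion=[0, 0, 0, 0, 0, 0, 0, 0, 0, -0.4, 0, 0, 0, 0, -1, 0, 0, 0, 0, -1, 0, 0, 0, 0, -1, 0, 0, 0, 0, -1, 0, 0, 0, 0, -1, 0, 0, 0, 0, -1], force=40)

```text
time_s: 6.0
tcp_pos: [558.0, 181.2, 79.7]
tcp_rot: [180.0, -0.0, 65.8]
ft_force: [-0.8, 0.1, 5.2]
opening: 0.134
```

```bash
python3 - <<'E'
from h import *
s=get_state();print(s['tcp_pos'],s['tcp_rot'],s['ft_force'],s['opening'],s['torque'])
E
```

```text
[557.97358781 181.16019969  79.67969965] [ 1.79972229e+02 -2.43796515e-02  6.58205426e+01] [-0.82879593  0.13419323  5.22292191] 0.134102382026886 [ 0.01839907  0.23247761 -0.01530513]
```

>>> jog_arm(motion=[0, 0, -0.3, 0, -1, 0, 0, -1, 0, -1, 0, 0, -2, 0, -1, 0, 0, -3.5, 0, -1, 0, 0, -5, 0, -1, 0, 0, -7, 0, -1, 0, 0, -9, 0, -1, 0, 0, -10.5, 0, -1])

```text
time_s: 6.8
tcp_pos: [558.1, 181.2, 187.0]
tcp_rot: [179.9, -0.1, 65.8]
ft_force: [-0.8, 0.8, -1.5]
opening: 0.136
```

```bash
python3 - <<'E'
from h import *
im,d,p=snap('w6'); s=get_state();print(p,s['ft_force'],s['opening'])
i2,_,_=snap('s6','scene'); crop(i2,300,100,440,230,4,'s6c')
P=cloud('wrist',d,p)
E
```

```text
(array([558.07596697, 181.17976287, 187.0139082 ]), array([ 1.79899077e+02, -8.16301701e-02,  6.58189609e+01])) [-0.11959548  1.04028703  2.18539693] 0.138625796219086
```

View pics/w6.png

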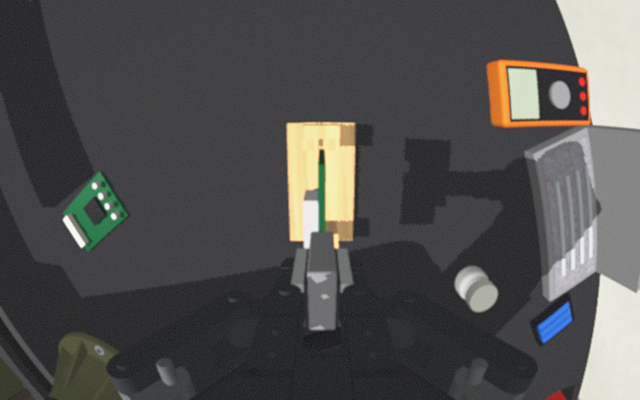

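View pics/s6c.png

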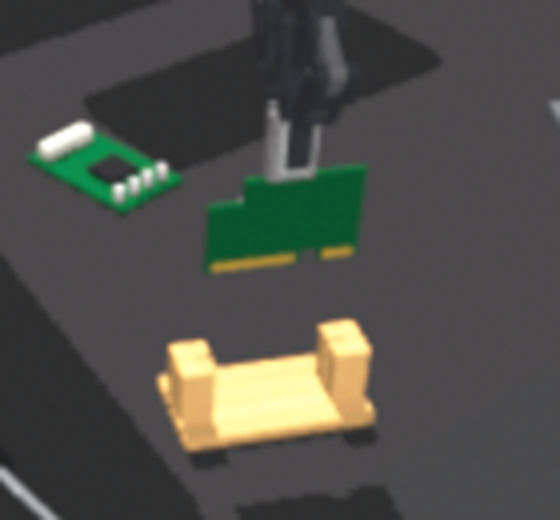

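The card is lifted clear (foot ~115 mm up) and hangs straight, with its cut corner at the left (tool -x) end. I'll measure where it sits in the tool frame.

```bash
cat > inhand.py <<'E'
from h import *
import sys
for t in sys.argv[1:]:
    im,d,p=load(t); P=cloud('wrist',d,p); Rt=Rn.from_euler('xyz',p[1],degrees=True).as_matrix()
    Q=(P-p[0])@Rt; hsv=cv2.cvtColor(im,cv2.COLOR_RGB2HSV)
    m=(hsv[...,0]>45)&(hsv[...,0]<85)&(hsv[...,1]>80)&(abs(Q[...,1])<15)&(abs(Q[...,0])<70)&(Q[...,2]>-10)&(Q[...,2]<20)
    q=Q[m]; k=np.polyfit(q[:,0],q[:,2],1)
    l=np.polyfit(q[:,0],q[:,1],1); print(t,'n',m.sum(),'x',q[:,0].min(),q[:,0].max(),'y med',np.median(q[:,1]),'z med',np.median(q[:,2]),'yslope deg',np.degrees(np.arctan(l[0])),'z slope deg',np.degrees(np.arctan(k[0])))
    cols=np.where(m.any(0))[0]; print('px cols',cols.min(),cols.max())
E
python3 inhand.py w4 w6
```

```text
Traceback (most recent call last):
  File "inhand.py", line 7, in <module>
    q=Q[m]; k=np.polyfit(q[:,0],q[:,2],1)
              ~~~~~~~~~~^^^^^^^^^^^^^^^^^
TypeError: expected non-empty vector for x
```

```bash
python3 inhand.py w6
```

```text
w6 n 377 x 15.188827394422168 50.87696001456367 y med -0.08727190540652467 z med 8.624202783253232 yslope deg -0.17379109383008573 z slope deg 2.033963931896093
px cols 318 324
```

```bash
sed 's/abs(Q\[...,1\])<15/abs(Q[...,1])<2.2/; s/<20)/<11.5)/' inhand.py > ih2.py; python3 ih2.py w6; python3 - <<'E'
from h import *
im,d,p=load('w6');P=cloud('wrist',d,p); Rt=Rn.from_euler('xyz',p[1],degrees=True).as_matrix();Q=(P-p[0])@Rt
for r in range(145,246,8): print(r,[tuple(Q[r,c].round(1)) for c in (319,321,323)])
E
```

```text
w6 n 364 x 15.188827394422168 50.85595462455678 y med -0.08738843509363003 z med 8.593714467712317 yslope deg -0.23673925010703595 z slope deg -0.07887781505578922
px cols 318 324
145 [(np.float64(41.7), np.float64(-2.5), np.float64(179.6)), (np.float64(41.6), np.float64(-0.4), np.float64(180.5)), (np.float64(45.9), np.float64(1.5), np.float64(140.1))]
153 [(np.float64(50.8), np.float64(-1.4), np.float64(47.4)), (np.float64(50.6), np.float64(-0.2), np.float64(48.6)), (np.float64(50.7), np.float64(1.1), np.float64(48.4))]
161 [(np.float64(50.4), np.float64(-1.1), np.float64(18.8)), (np.float64(50.2), np.float64(-0.1), np.float64(20.2)), (np.float64(50.2), np.float64(0.9), np.float64(20.0))]
169 [(np.float64(47.9), np.float64(-1.1), np.float64(9.0)), (np.float64(48.3), np.float64(-0.1), np.float64(7.1)), (np.float64(48.1), np.float64(0.9), np.float64(8.1))]
177 [(np.float64(44.1), np.float64(-1.1), np.float64(8.1)), (np.float64(43.9), np.float64(-0.1), np.float64(8.9)), (np.float64(43.7), np.float64(0.9), np.float64(10.1))]
185 [(np.float64(39.9), np.float64(-1.1), np.float64(8.4)), (n
[... 592 characters left out ...]
9), np.float64(8.4))]
217 [(np.float64(22.9), np.float64(-1.1), np.float64(9.0)), (np.float64(22.9), np.float64(-0.1), np.float64(8.7)), (np.float64(22.9), np.float64(0.9), np.float64(8.8))]
225 [(np.float64(19.1), np.float64(-1.1), np.float64(7.3)), (np.float64(18.8), np.float64(-0.1), np.float64(7.9)), (np.float64(18.5), np.float64(0.9), np.float64(8.8))]
233 [(np.float64(15.7), np.float64(-1.1), np.float64(4.6)), (np.float64(15.9), np.float64(-0.1), np.float64(4.2)), (np.float64(15.6), np.float64(0.9), np.float64(4.9))]
241 [(np.float64(15.0), np.float64(-1.0), np.float64(-3.9)), (np.float64(15.4), np.float64(-0.1), np.float64(-4.7)), (np.float64(15.6), np.float64(0.9), np.float64(-5.2))]
```

The card is level in hand and centred on the tool within 0.3 mm. The camera's y bias is about -0.1 mm, so the slot measurement should hold. Target TCP is (495.5, -192.3) with yaw 4.4°. Carrying it over now.

>>> jog_arm(motion=[-1.8, 0.5, 0, 0.05, -1, -5.9, 1.5, 0, 0.17, -1, -10.6, 2.8, 0, 0.31, -1, -15.4, 4.0, 0, 0.45, -1, -20.1, 5.3, 0, 0.59, -1, -24.9, 6.5, 0, 0.73, -1, -29.3, 7.7, 0, 0.86, -1, -33.0, 8.6, 0, 0.96, -1])

```text
time_s: 7.7
tcp_pos: [499.5, -157.9, 183.7]
tcp_rot: [-180.0, 0.1, 10.3]
ft_force: [-0.0, 1.2, -0.4]
opening: 0.135
```

```bash
python3 - <<'E'
from h import *
s=get_state();p=(s['tcp_pos'],s['tcp_rot']);print(p,s['opening'],move([495.5-p[0][0],-192.3-p[0][1],155-p[0][2]],0,p),np.radians(p[1][2]-4.4))
E
```

```text
(array([ 499.47390266, -157.92544754,  183.69499197]), array([-1.79980451e+02,  5.77104065e-02,  1.03459224e+01])) 0.13472037163097272 [-1.00537361  3.31117869  2.86938369] 0.10377592295040305
```

>>> jog_arm(motion=[-0.4, 1.2, 0.3, 0.05, -1, -0.8, 2.4, 1, 0.1, -1, -1.1, 3.2, 2, 0.11, -1, -1.25, 3.55, 2.7, 0.11, -1, -1.25, 3.55, 3, 0.11, -1, -1.25, 3.55, 3, 0.11, -1, -1.25, 3.55, 3, 0.11, -1, -1.25, 3.55, 3, 0.11, -1])

```text
time_s: 8.5
tcp_pos: [495.7, -192.0, 154.6]
tcp_rot: [180.0, -0.0, 4.6]
ft_force: [0.2, 0.2, -1.7]
opening: 0.132
```

```bash
python3 - <<'E'
from h import *
im,d,p=snap('w7'); s=get_state();print(p,s['ft_force'],s['opening'],move([495.5-p[0][0],-192.3-p[0][1],0],0,p),p[1][2]-4.4); crop(im,200,60,480,260,2.8,'w7c')
i2,_,_=snap('s7','scene'); crop(i2,150,150,310,300,4,'s7c')
E
python3 ih2.py w7
```

```text
(array([ 495.71569959, -192.0244579 ,  154.62295928]), array([ 1.79981865e+02, -2.98085499e-02,  4.56442739e+00])) [-0.45100566 -0.31730557 -1.36719695] 0.1385628961885773 [-2.36943117e-02  2.57502853e-02 -4.17675184e-06] 0.1644273866864001
w7 n 451 x 16.16897470107569 51.034477920218606 y med 0.5909840387125143 z med 8.644008777064016 yslope deg -0.6791442362355379 z slope deg 0.17995356250287758
px cols 318 325
```

View pics/w7c.png

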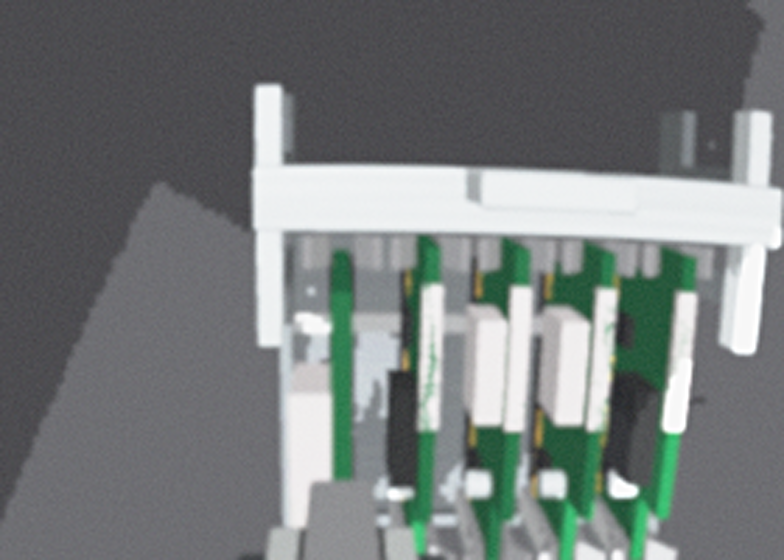

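View pics/s7c.png

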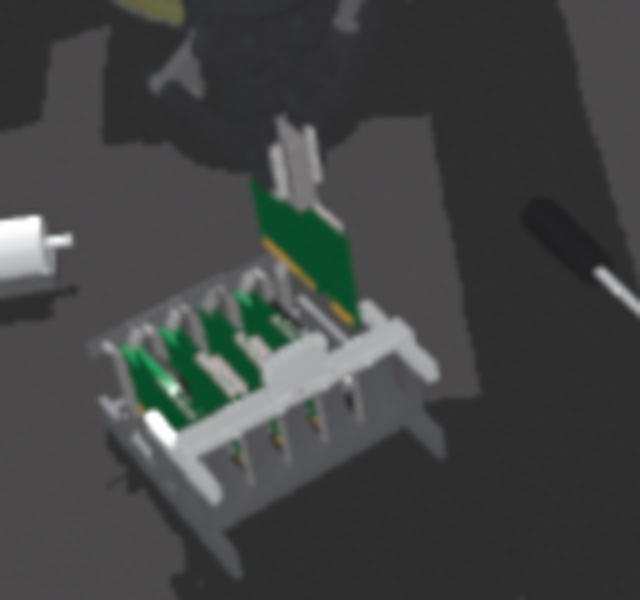

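The card hangs over the empty slot (green edge at crop column 340) with its cut corner toward the robot, like the neighbours. I'll compare its line with the neighbours' in this same image.

```bash
python3 - <<'E'
from h import *
im,d,p=load('w7'); P=cloud('wrist',d,p); hsv=cv2.cvtColor(im,cv2.COLOR_RGB2HSV)
Z=P[...,2]
def line(m,nm):
    q=P[m]; l=cv2.fitLine(np.float32(q[:,:2]),cv2.DIST_HUBER,0,.01,.01).ravel(); print(nm,m.sum(),'yaw',np.degrees(np.arctan(l[1]/l[0])).round(2),'y@500',(l[3]+(500-l[2])*l[1]/l[0]).round(2),'y@520',(l[3]+(520-l[2])*l[1]/l[0]).round(2),'x',q[:,0].min().round(1),q[:,0].max().round(1),'z',np.median(q[:,2]).round(1))
roi=(P[...,0]>460)&(P[...,0]<548)&(P[...,1]>-300)&(P[...,1]<-205)
m=np.uint8(roi&(Z>69)&(Z<74)); n,l,st,_=cv2.connectedComponentsWithStats(m)
for i in range(1,n):
    if st[i,4]>100: line(l==i,'mate')
c=(P[...,0]>512)&(P[...,0]<550)&(abs(P[...,1]+190)<12)&(Z>143)&(Z<150); line(c,'card')
c=(P[...,0]>512)&(P[...,0]<550)&(abs(P[...,1]+190)<12)&(Z>144.5)&(Z<147.5); line(c,'card')
a=np.radians(4.4)
E
```

```text
mate 579 yaw 4.45 y@500 -215.87 y@520 -214.31 x 469.9 547.2 z 71.0
mate 590 yaw 4.64 y@500 -239.86 y@520 -238.24 x 472.1 547.9 z 71.0
mate 579 yaw 4.31 y@500 -263.95 y@520 -262.44 x 473.6 547.8 z 71.0
mate 531 yaw 4.64 y@500 -287.95 y@520 -286.33 x 475.7 547.9 z 71.0
card 535 yaw 5.49 y@500 -192.53 y@520 -190.61 x 512.0 546.7 z 146.0
card 523 yaw 5.35 y@500 -192.51 y@520 -190.64 x 512.0 546.7 z 146.0
```

>>> jog_arm(motion=[0, -0.07, 0.2, 0.014, -1, 0, -0.07, 0.6, 0.014, -1, 0, -0.07, 1, 0.014, -1, 0, -0.07, 1.4, 0.014, -1, 0, -0.07, 1.8, 0.014, -1, 0, -0.07, 2, 0.014, -1, 0, -0.07, 2, 0.014, -1, 0, -0.07, 2, 0.014, -1])

```text
time_s: 9.4
tcp_pos: [495.4, -191.7, 134.3]
tcp_rot: [180.0, -0.0, 3.7]
ft_force: [0.5, 0.2, -1.9]
opening: 0.133
```

```bash
python3 - <<'E'
from h import *
im,d,p=snap('w8'); s=get_state();print(p,s['ft_force'],s['opening'])
P=cloud('wrist',d,p);Z=P[...,2]
z=p[0][2]-8.6
c=(P[...,0]>512)&(P[...,0]<550)&(abs(P[...,1]+190)<12)&(abs(Z-z)<2); q=P[c]; k=np.polyfit(q[:,0],q[:,1],1); print(c.sum(),np.degrees(np.arctan(k[0])),np.polyval(k,500),np.polyval(k,520),q[:,0].max())
crop(im,200,60,480,260,2.8,'w8c')
E
```

```text
(array([ 495.44142896, -191.71508683,  134.34466686]), array([ 1.79994870e+02, -5.17263539e-03,  3.71488655e+00])) [-0.68865927 -1.18348729 -1.21270406] 0.138316893390927
530 3.902735742465778 -191.8387115334425 -190.474288923896 546.3485128235089
```

View pics/w8c.png

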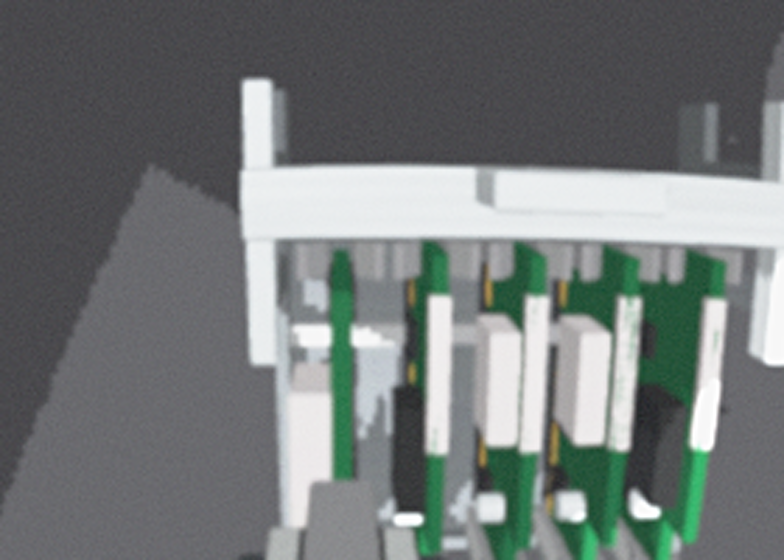

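The card is aligned with the slot within about 0.3 mm and 0.6°. Lowering into the mouth.

>>> jog_arm(motion=[0, -0.01, 0.3, -0.008, -1, 0, -0.01, 0.6, -0.008, -1, 0, -0.01, 0.9, -0.008, -1, 0, -0.01, 1.2, -0.008, -1, 0, -0.01, 1.5, -0.008, -1, 0, -0.01, 1.8, -0.008, -1, 0, -0.01, 2.1, -0.008, -1, 0, -0.01, 2.4, -0.008, -1])

```text
time_s: 10.25
tcp_pos: [495.4, -191.6, 110.0]
tcp_rot: [-180.0, 0.0, 4.2]
ft_force: [-0.5, -0.1, -0.8]
opening: 0.138
```

```bash
python3 - <<'E'
from h import *
im,d,p=snap('w9'); s=get_state();print(p,s['ft_force'],s['torque'],s['opening'])
crop(im,200,60,480,260,2.8,'w9c')
E
```

```text
(array([ 495.38694253, -191.55740687,  109.99807971]), array([-1.79998094e+02,  1.84797587e-03,  4.16928685e+00])) [-0.23028785  0.66159102 -0.95277628] [ 0.01602183 -0.00826657 -0.02359844] 0.13373771967641215
```

View pics/w9c.png

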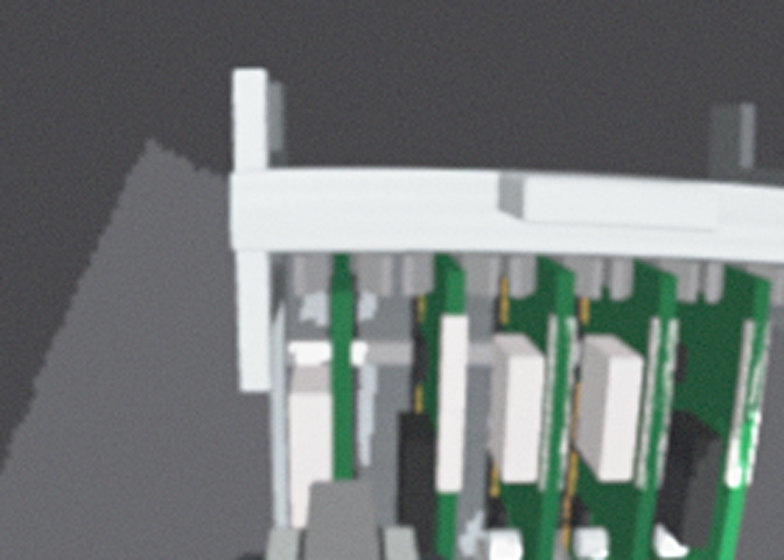

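The card is in the guides with no contact force. Continuing to just above the key bar.

>>> jog_arm(motion=[0, 0, 0.3, 0, -1, 0, 0, 0.6, 0, -1, 0, 0, 0.9, 0, -1, 0, 0, 1.2, 0, -1, 0, 0, 1.5, 0, -1, 0, 0, 1.8, 0, -1, 0, 0, 2.1, 0, -1, 0, 0, 2.2, 0, -1])

```text
time_s: 11.1
tcp_pos: [495.3, -191.5, 87.9]
tcp_rot: [-180.0, 0.0, 4.2]
ft_force: [0.1, 1.2, -1.5]
opening: 0.136
```

```bash
python3 - <<'E'
from h import *
s=get_state();print(s['tcp_pos'],s['tcp_rot'],s['ft_force'],s['torque'],s['opening'])
E
```

```text
[ 495.25473093 -191.5138777    87.87882943] [-1.79984650e+02  2.45719934e-02  4.17354827e+00] [ 0.1198031   1.24147418 -1.45009994] [ 0.02352333 -0.05352506 -0.01716744] 0.13578862698170216
```

>>> jog_arm(motion=[0, 0, 0.1, 0, -1, 0, 0, 0.2, 0, -1, 0, 0, 0.3, 0, -1, 0, 0, 0.4, 0, -1, 0, 0, 0.5, 0, -1, 0, 0, 0.6, 0, -1, 0, 0, 0.7, 0, -1, 0, 0, 0.77, 0, -1])

```text
time_s: 11.9
tcp_pos: [495.4, -191.6, 80.5]
tcp_rot: [-180.0, 0.0, 4.2]
ft_force: [-0.7, -0.6, -0.4]
opening: 0.137
```

```bash
python3 - <<'E'
from h import *
im,d,p=snap('w11');s=get_state();print(s['tcp_pos'],s['tcp_rot'],s['ft_force'],s['torque'],s['opening'])
P=cloud('wrist',d,p);Z=P[...,2]
for nm,y0 in [('card',-190.2),('m1',-214.3),('m2',-238.3)]:
    c=(P[...,0]>514)&(P[...,0]<540)&(abs(P[...,1]-y0-(P[...,0]-520)*.077)<1.6)&(Z>60); print(nm,c.sum(),np.percentile(Z[c],[10,50,90]))
E
```

```text
[ 495.31001729 -191.55093785   80.38453968] [-1.79993399e+02  1.23731730e-02  4.17097043e+00] [ 0.2279313  -0.00080808 -0.58377256] [-0.00530099 -0.02000015 -0.0186022 ] 0.13370147497024612
card 293 [70.93472489 71.76786938 72.59823803]
m1 322 [69.92661825 71.05008147 71.88844002]
m2 338 [63.39808988 70.9037253  71.66172552]
```

The card top is still 0.7 mm above the neighbours and there is no contact yet. Easing down to touch.

>>> jog_arm(motion=[0, 0, 0.02, 0, -1, 0, 0, 0.03, 0, -1, 0, 0, 0.04, 0, -1, 0, 0, 0.05, 0, -1, 0, 0, 0.06, 0, -1, 0, 0, 0.07, 0, -1, 0, 0, 0.08, 0, -1, 0, 0, 0.08, 0, -1])

```text
time_s: 12.75
tcp_pos: [495.4, -191.6, 79.8]
tcp_rot: [-180.0, -0.0, 4.2]
ft_force: [0.5, -0.2, -1.8]
opening: 0.132
```

```bash
cat > ht.py <<'E'
from h import *
import sys
im,d,p=snap(sys.argv[1]);s=get_state();print(s['time_s'],s['tcp_pos'],s['tcp_rot'],s['ft_force'],s['opening'])
P=cloud('wrist',d,p);Z=P[...,2]
for nm,y0 in [('card',-190.2),('m1',-214.3),('m2',-238.3)]:
    c=(P[...,0]>514)&(P[...,0]<540)&(abs(P[...,1]-y0-(P[...,0]-520)*.077)<1.6)&(Z>66); print(nm,c.sum(),np.mean(Z[c]),np.median(Z[c]))
E
python3 ht.py w12
```

```text
12.8 [ 495.38243106 -191.55969952   79.76266523] [-1.79997563e+02  1.41283760e-04  4.16976445e+00] [ 0.96868999  0.12488502 -0.96090864] 0.13455438099790024
card 294 71.18241929578325 71.13755746602884
m1 295 71.04506955149583 71.05486898601313
m2 270 71.04990585301191 71.08736231721346
```

>>> jog_arm(motion=[0, 0, 0.01, 0, -1, 0, 0, 0.02, 0, -1, 0, 0, 0.03, 0, -1, 0, 0, 0.04, 0, -1, 0, 0, 0.04, 0, -1, 0, 0, 0.04, 0, -1, 0, 0, 0.04, 0, -1, 0, 0, 0.04, 0, -1])

```text
time_s: 13.6
tcp_pos: [495.4, -191.6, 79.6]
tcp_rot: [180.0, -0.0, 4.2]
ft_force: [-3.1, 0.3, 6.0]
opening: 0.136
```

```bash
python3 ht.py w13
```

```text
13.65 [ 495.44698542 -191.64552506   79.64687202] [ 1.79989725e+02 -1.33899334e-02  4.16817080e+00] [-2.262407    1.09767265  5.18267826] 0.13267489177455902
card 297 70.90928287538202 70.89396359672145
m1 295 71.0482231063604 71.08896599940684
m2 274 70.9446663325781 70.92475924887407
```

The card is home: it touched down with ~6 N and its top is level with the neighbours. Release and lift.

>>> jog_arm(motion=[0, 0, 0, 0, -0.6, 0, 0, 0, 0, -0.3, 0, 0, 0, 0, 0, 0, 0, 0, 0, 0, 0, 0, 0, 0, 0, 0, 0, -0.5, 0, 0, 0, 0, -2, 0, 0, 0, 0, -5, 0, 0])

```text
time_s: 14.45
tcp_pos: [494.5, -191.2, 128.6]
tcp_rot: [-179.9, 0.2, 4.2]
ft_force: [0.1, -0.8, -0.2]
opening: 0.502
```

>>> jog_arm(motion=[0, 0, -2, 0, 0, 0, 0, -5, 0, -1, 0, 0, -7, 0, -1, 0, 0, -8, 0, -1, 0, 0, -8, 0, -1, 0, 0, -8, 0, -1, 0, 0, -8, 0, -1, 0, 0, -8, 0, -1])

```text
time_s: 15.25
tcp_pos: [495.1, -191.5, 208.4]
tcp_rot: [-180.0, 0.1, 4.2]
ft_force: [-0.1, -0.1, -0.3]
opening: -0.003
```

```bash
python3 ht.py w14; python3 - <<'E'
from h import *
im,d,p=load('w14'); crop(im,160,60,440,260,2.8,'w14c')
P=cloud('wrist',d,p);Z=P[...,2]
m=(Z>112)&(Z<119)&(abs(P[...,0]-495)<40)&(abs(P[...,1]+191)<30); print(m.sum(),cv2.minAreaRect(np.float32(P[m][:,:2])),np.median(Z[m]))
mm=(Z>105)&(Z<112)&(P[...,0]>520)&(P[...,0]<620)&(abs(P[...,1]+235)<30); print('tab',mm.sum(),cv2.minAreaRect(np.float32(P[mm][:,:2])),np.median(Z[mm]))
E
```

```text
15.3 [ 495.21835616 -191.4888521   208.62992977] [-1.79964240e+02  6.19952246e-02  4.17195027e+00] [ 0.34832705 -0.52975497 -0.05579002] -0.0028358130450607867
card 84 71.13426799705779 71.05613702353662
m1 94 71.08780338827788 71.06714484033054
m2 93 71.0263328800785 71.09382104180298
507 ((497.0599365234375, -191.58848571777344), (29.812641143798828, 10.560263633728027), 4.160802364349365) 115.06230245005594
tab 454 ((567.0305786132812, -234.7298583984375), (7.95677375793457, 36.094478607177734), 4.062317371368408) 109.00184653881864
```

View pics/w14c.png

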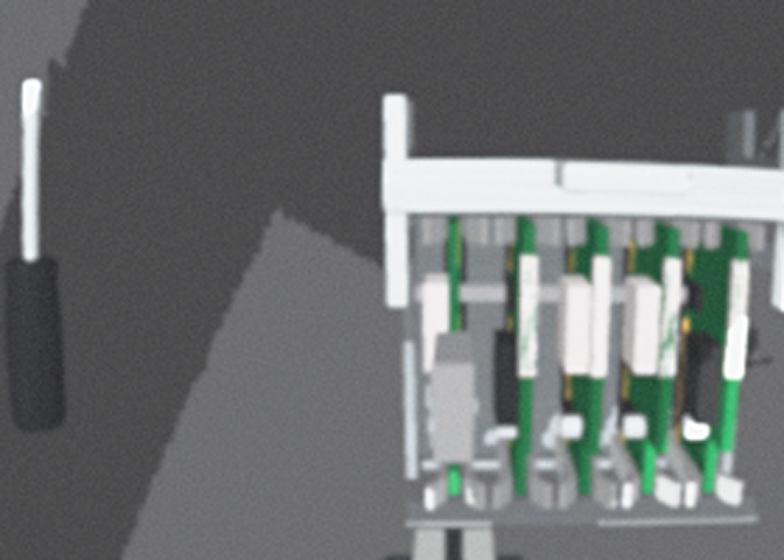

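The card stands home and released, with its cut corner at the robot end like its neighbours. The driver is untouched at the left. Next, shut the fingers and go behind the keeper tab.

>>> jog_arm(motion=[2, 1, 0, 0, -1, 5, 2.5, 0, 0, -1, 8, 4, 0, 0, -1, 9.5, 4.8, 0.5, 0, -1, 9.5, 4.8, 3, 0, -1, 9.5, 4.8, 6, 0, -1, 9.5, 4.8, 8.5, 0, -1, 9.5, 4.8, 9.5, 0, -1])

```text
time_s: 16.1
tcp_pos: [592.6, -232.1, 111.3]
tcp_rot: [-179.9, 0.2, 4.2]
ft_force: [0.1, -0.5, -0.2]
opening: 0.001
```

```bash
python3 - <<'E'
from h import *
im,d,p=snap('w15');s=get_state();print(p,s['ft_force'],s['opening'])
i2,_,_=snap('s15','scene'); crop(i2,150,150,310,300,4,'s15c')
E
```

```text
(array([ 592.57634616, -232.07921724,  111.28093447]), array([-179.87944701,    0.21797867,    4.16840518])) [-0.35204772  0.42326682 -1.93066392] -0.001616485721956613
```

View pics/w15.png

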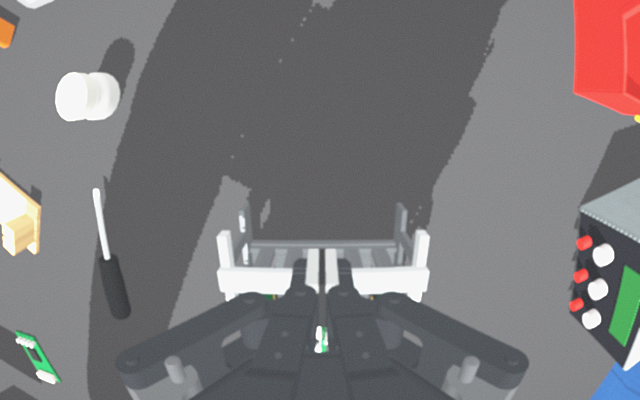

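View pics/s15c.png

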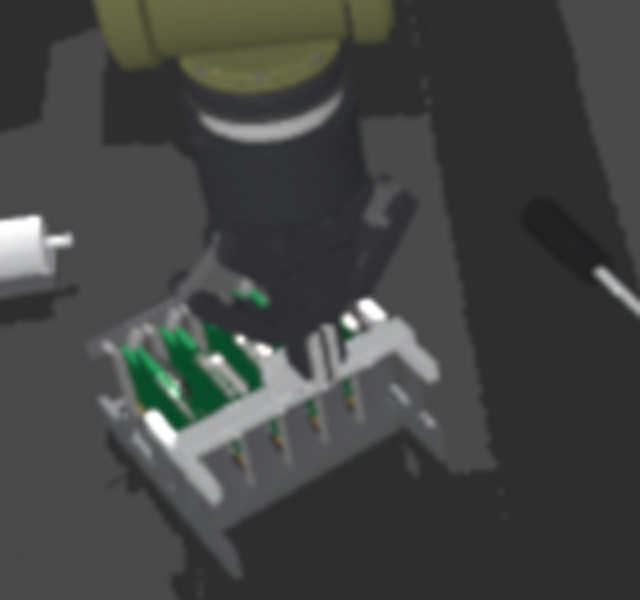

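The shut fingers are just outside the tab. Lower to tab height, then push.

>>> jog_arm(motion=[0, 0, 0.8, 0, -1, 0, 0, 1.6, 0, -1, 0, 0, 2, 0, -1, -0.3, 0, 2, 0, -1, -0.6, 0, 2, 0, -1, -0.9, 0, 2, 0, -1, -1.1, 0, 2, 0, -1, -1.3, 0, 2, 0, -1])

```text
time_s: 17.0
tcp_pos: [580.7, -233.6, 94.7]
tcp_rot: [180.0, -0.0, 4.2]
ft_force: [2.5, -0.0, 0.4]
opening: 0.0
```

>>> jog_arm(motion=[-0.2, 0, 0, 0, -1, -0.4, 0, 0, 0, -1, -0.6, 0, 0, 0, -1, -0.8, 0, 0, 0, -1, -1.0, 0, 0, 0, -1, -1.2, 0, 0, 0, -1, -1.4, 0, 0, 0, -1, -1.6, 0, 0, 0, -1])

```text
time_s: 17.8
tcp_pos: [564.5, -234.7, 94.4]
tcp_rot: [-180.0, -0.0, 4.2]
ft_force: [1.3, -0.7, 0.9]
opening: -0.0
```

```bash
cat > kp.py <<'E'
from h import *
import sys
im,d,p=snap(sys.argv[1]);s=get_state();print(s['time_s'],s['tcp_pos'],s['tcp_rot'],s['ft_force'])
a=np.radians(4.4);u=np.array([np.cos(a),np.sin(a)]);v=np.array([-u[1],u[0]]);C=np.array([499.5,-240.2])
P=cloud('wrist',d,p); X=(P[...,:2]-C)@u;Y=(P[...,:2]-C)@v;Z=P[...,2]
m=(Z>79.5)&(Z<85.5)&(abs(Y)<75)&(abs(Y)>22)&(X>10)&(X<90); print('bar',m.sum(),'x',np.percentile(X[m],[2,50,98]),np.median(Z[m]))
if len(sys.argv)>2:
    i2,d2,_=snap(sys.argv[1]+'s','scene'); crop(i2,150,150,310,300,4,sys.argv[1]+'sc')
    P=cloud('scene',d2); X=(P[...,:2]-C)@u;Y=(P[...,:2]-C)@v;Z=P[...,2]
    m=(Z>80.5)&(Z<88)&(abs(Y)<75)&(abs(Y)>22)&(X>10)&(X<90); print('scene bar',m.sum(),'x',np.percentile(X[m],[2,50,98]),np.median(Z[m]))
E
python3 kp.py w16 1
```

```text
17.85 [ 564.32069422 -234.68790852   94.37634453] [-1.79997133e+02  9.73966455e-03  4.16750784e+00] [-0.6299782  -1.22666069  0.70266916]
bar 3637 x [39.30836249 47.69663593 54.57192685] 81.98476191765727
scene bar 287 x [36.22381681 46.98260634 53.92729179] 84.70544148954639
```

View pics/w16sc.png

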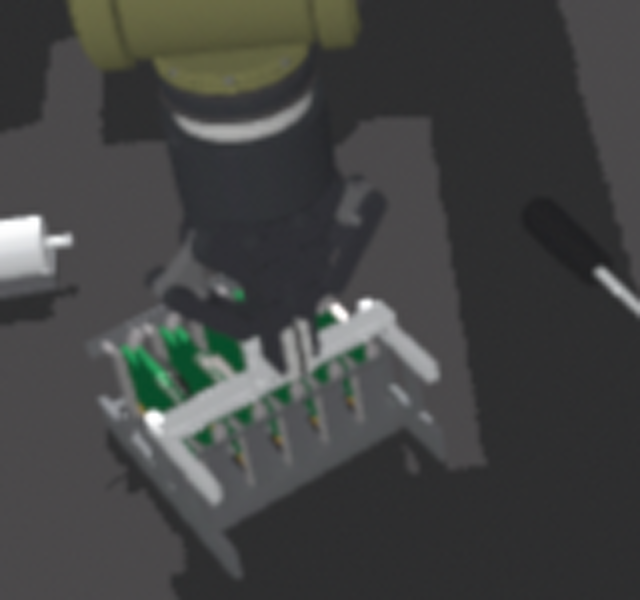

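The bar moved 16 mm (centre 63.4 to about 47), with 6–12 mm remaining. Continuing slowly.

>>> jog_arm(motion=[-0.1, 0, 0, 0, -1, -0.2, 0, 0, 0, -1, -0.3, 0, 0, 0, -1, -0.4, 0, 0, 0, -1, -0.5, 0, 0, 0, -1, -0.6, 0, 0, 0, -1, -0.7, 0, 0, 0, -1, -0.75, 0, 0, 0, -1])

```text
time_s: 18.7
tcp_pos: [558.2, -235.1, 94.4]
tcp_rot: [180.0, -0.2, 4.2]
ft_force: [14.9, 0.0, -7.4]
opening: -0.002
```

```bash
python3 kp.py w17
```

```text
18.75 [ 558.25357792 -235.07000784   94.4235096 ] [ 1.79966056e+02 -1.70109662e-01  4.17774182e+00] [12.39813382  0.98334968 -5.73682373]
bar 3634 x [33.11231283 41.50165636 48.36887752] 81.98947755154407
```

Force rose to ~14 N with the bar centre at ~41 and its leading edge well past the card corners, which suggests the end stop. I'll press slightly harder to confirm.

>>> jog_arm(motion=[-0.02, 0, 0, 0, -1, -0.04, 0, 0, 0, -1, -0.06, 0, 0, 0, -1, -0.06, 0, 0, 0, -1, -0.06, 0, 0, 0, -1, -0.06, 0, 0, 0, -1, -0.06, 0, 0, 0, -1, -0.06, 0, 0, 0, -1])

```text
time_s: 19.55
tcp_pos: [558.2, -235.1, 94.5]
tcp_rot: [180.0, -0.2, 4.2]
ft_force: [16.3, 0.9, -9.1]
opening: -0.003
```

```bash
python3 kp.py w18
```

```text
19.6 [ 558.18799718 -235.07257728   94.45005937] [179.95100809  -0.23095138   4.18341077] [15.48946913  0.2332472  -8.22270062]
bar 3635 x [33.09550249 41.41639425 48.32930341] 82.00775472717697
```

The bar no longer moves under ~16 N, so it is at its end stop. Back off, rise, and check.

>>> jog_arm(motion=[0.5, 0, 0, 0, -1, 1.5, 0, 0, 0, -1, 2.5, 0, 0, 0, -1, 3, 0, -1, 0, -1, 3, 0, -4, 0, -1, 2, 0, -7, 0, -1, -1, 0, -9, 0, -1, -4, 0, -10, 0, -1])

```text
time_s: 20.4
tcp_pos: [516.7, -238.3, 197.0]
tcp_rot: [179.9, -0.1, 4.2]
ft_force: [0.3, -0.8, -0.3]
opening: -0.002
```

>>> jog_arm(motion=[-2, 0, 0, 0, -1, -4, 0, 0, 0, -1, -5, 0, 0, 0, -1, -5, 0, 0, 0, -1, -5, 0, 0, 0, -1, -5, 0, 0, 0, -1, -5, 0, 0, 0, -1, -5, 0, 0, 0, -1])

```text
time_s: 21.2
tcp_pos: [467.2, -241.7, 194.2]
tcp_rot: [-180.0, 0.0, 4.2]
ft_force: [0.1, -0.6, 0.4]
opening: 0.002
```

```bash
python3 kp.py w19 1; python3 - <<'E'
from h import *
im,d,p=load('w19'); crop(im,180,40,460,240,2.8,'w19c')
a=np.radians(4.4);u=np.array([np.cos(a),np.sin(a)]);v=np.array([-u[1],u[0]]);C=np.array([499.5,-240.2])
P=cloud('wrist',d,p); X=(P[...,:2]-C)@u;Y=(P[...,:2]-C)@v;Z=P[...,2]
for y in (48,24,0,-24,-48):
    m=(abs(Y-y)<1.5)&(X>-26)&(X<28)&(Z>66)&(Z<76); print(y,m.sum(),Z[m].mean().round(2),(Y[m].mean()).round(2))
m=(Z>112)&(Z<120)&(abs(X)<40); print('handle',m.sum(),X[m].mean(),Y[m].mean(),Z[m].mean())
mt=(Z>105)&(Z<112)&(X>20)&(X<80); print('tab X',X[mt].mean(),Y[mt].mean())
mr=(Z>69.5)&(Z<74)&(abs(abs(Y)-67)<6); print('rail X',np.percentile(X[mr],[1,99]))
i,d,_=snap('t19','top'); crop(i,270,130,490,290,3.6,'t19c')
E
```

```text
21.25 [ 467.07273566 -241.68940285  194.21100754] [-1.79989135e+02  1.60808978e-02  4.18560144e+00] [0.1323768  0.3383692  0.54870734]
bar 2209 x [32.29373819 40.16587618 47.9038293 ] 81.99548098456299
scene bar 299 x [13.393025   40.29613335 48.06321179] 84.7094075772535
48 77 70.8 47.88
24 203 71.02 24.01
0 183 71.04 0.15
-24 208 71.08 -24.01
-48 201 71.09 -47.99
handle 1066 1.5601606453587842 -94.51626064595847 115.26530105014162
tab X 46.498315498138254 -101.89450477593351
rail X [24.94396421 91.40841217]
```

View pics/w19c.png

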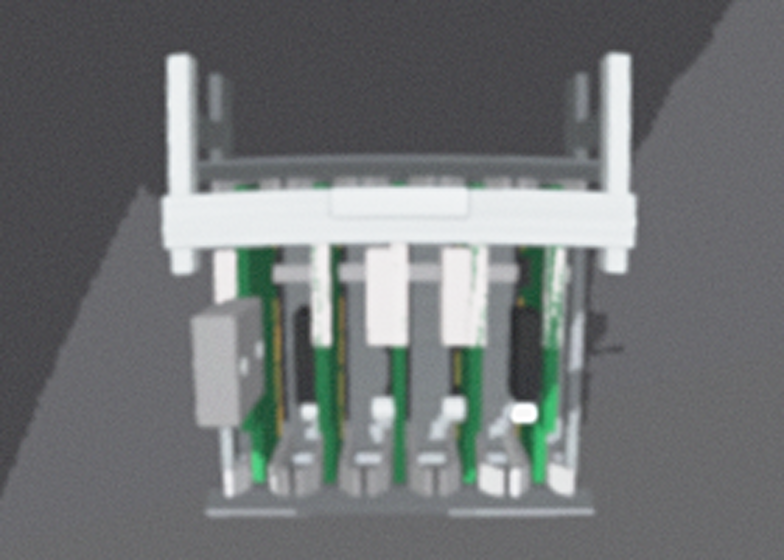

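View pics/w19sc.png

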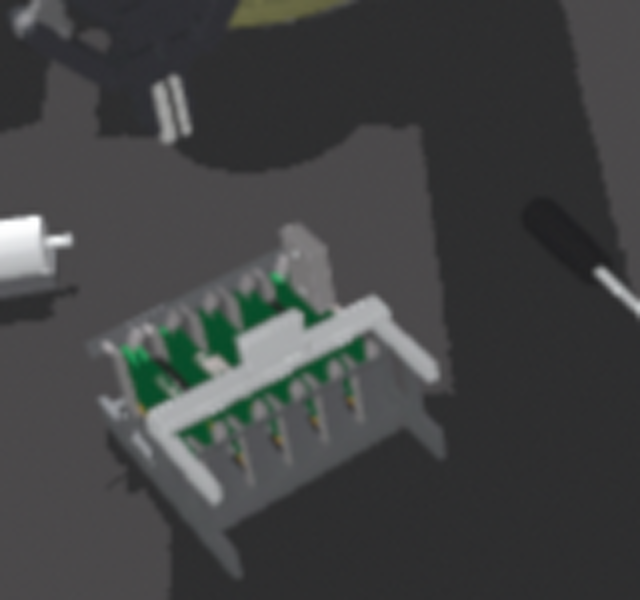

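View pics/t19c.png

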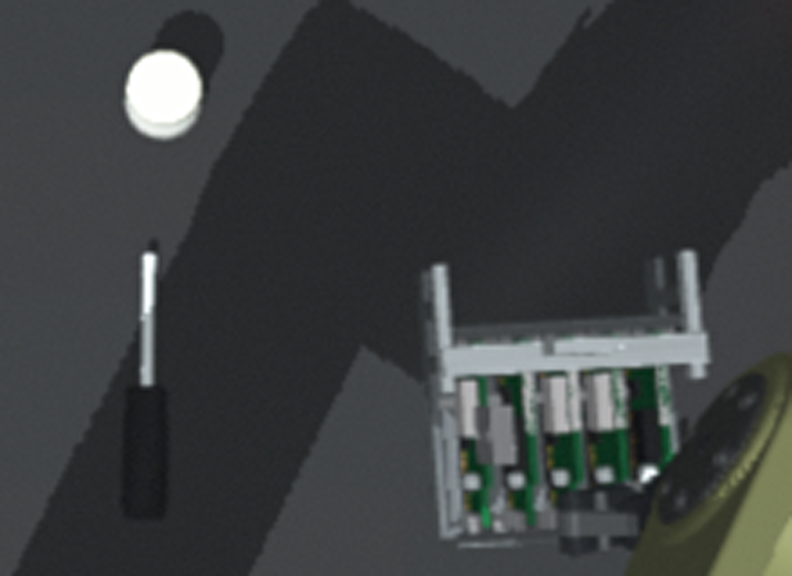

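The final views show five level cards (within 0.3 mm). The keeper bar is against its stop over all the corners, and the jar and driver are where they started. The gripper is clear.

```bash
python3 -c "
from workcell import ctrl; print(ctrl.hand_in())"
```

```text
the job is handed in; nothing more can be done
None
```

The card is home in the empty slot and the keeper bar is pushed in. I handed the job in at about 21 s with the gripper shut and well clear.

**Card:** I lifted it from the stand by its handle and lowered it into the slot, cut corner at the robot end like its neighbours. It touched down with about 6 N before I let go. All five card tops now measure level, 70.8 to 71.1 mm on a wrist camera that reads about 1 mm low.

**Keeper:** I pushed the tab until the bar stopped. Its centre moved from about 63.4 mm to 40.1 mm along the rack. It did not move further under about 16 N, with its front edge well past the card corners. I took that as the end stop. The 23.3 mm moved means it started at about 4.7 mm, within the stated 0 to 6 mm, but I had no direct reading of the joint.

**Bystanders:** The screwdriver and jar look unmoved in the last top view.

**Checks that disagreed:**
- The top camera placed the rack about 2 mm off from the wrist and scene cameras in y. I used the wrist values, and the card went in without resistance.
- In the last check my handle and tab position averages were spoiled by the gripper's own points in the picture. I relied on the card heights, the bar position and the views instead.

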